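# Gauge an insulator rod on the test bench

## Task

Take the red insulator rod out of its stand by its top end, lay it in the sloping V-block with its foot at the stop, and let go. Take it again across its middle, lay it level in the two saddles of the length gauge between the sprung anvil and the sliding jaw, let go, and then gently slide the jaw along until it bears on the rod and the rod has pushed the sprung anvil in by about 5 mm; leave it clamped like that. Do not drop the rod, and leave the other rods, the screwdriver and the tin where they are.

Things in the scene. Friction and masses are not known exactly. Their poses are not given: they have to be found in the camera images.
- red_rod: red plastic insulator rod with brass ends, 26 mm diameter, 170 mm long, about 0.13 kg (varies). Origin at the centre of the end that starts as its foot; z runs along its axis to the other end. At the start it stands upright in one of the three holes of the stand, its foot 10 mm above the table, so its top is at 180 mm. Either end may go to the anvil.
- red_rod_mid (a point): centre of the red rod, on its axis, 85 mm from each end
- red_rod_top (a point): centre of the red rod's end that is on top at the start, 170 mm from its foot; 'by its top end' means the TCP within 55 mm of it
- stand: grey plastic stand, 70 x 220 x 50 mm high, fixed; origin at the centre of its underside, y along its length. Three holes 29 mm wide, 40 mm deep (floor 10 mm above the table) at y = -70, 0 and +70 mm; which rod is in which hole changes.
- vrest: trough of the fixed blue sloping V-block. Origin on the foot stop's face, on the axis of a 26 mm rod lying in the V, 55 mm above the table; x runs up the slope at 45 degrees along that axis, y is level, z points out of the V. The stop is 40 mm wide and reaches up to z = 8 mm. A rod let go short of the stop may stay there; up to 25 mm short will do.
- v_mid (a point): point on the V-block's rod axis, 85 mm up the slope from the stop, where the red rod's centre lies when its foot touches the stop. The rod's upper 42 mm then stand free beyond the upper saddle. Axes as vrest.
- v_gap (a point): middle of the 75 mm finger gap between the V-block's two steel 90-degree V saddles, on the rod axis, 70.5 mm up the slope from the stop. The saddles lie at vrest x = 8 to 33 mm and 108 to 128 mm; their upper edges, at y = +-18 mm, are 1 mm below the rod axis. Below the gap is a 44 mm wide beam, its face 36 mm below the axis.
- gauge: length gauge: dark steel bed 360 x 80 x 24 mm, fixed; origin under the bed's centre line, bed from x = -180 to +180 mm. x runs along the measuring line towards the anvil, z up. A 26 mm rod lying in its two steel V saddles has its axis at y = 0, z = 65 mm. A small blue readout, 84 mm high, stands behind the anvil.
- gauge_gap (a point): middle of the 80 mm finger gap between the gauge's two V saddles, on the rod axis, 65 mm above the table, 41 mm above the bed (gauge x = 18 mm). The saddles lie at gauge x = -42 to -22 mm and 58 to 80 mm, their upper edges 64 mm above the table at y = +-18 mm. Axes as the gauge.
- anvil (a joint): how far the sprung steel anvil of the gauge (46 mm wide, top 90 mm above the table) is pushed in, in m, 0 at rest, 12 mm at its stop; stiffness 0.8 N per mm, so 5 mm means 4 N. Anything from 2.5 to 9.5 mm is good; the jaw must never press the rod with over 25 N.
- anvil_face (a point): centre of the anvil's face where the rod's axis meets it, 65 mm above the table; axes as the gauge. At rest it is at gauge x = 110 mm, and a rod just touching it has its centre at gauge x = 25 mm.
- jaw (a joint): sliding jaw of the gauge, in m: the space between jaw face and resting anvil face is 150 mm plus this value; it starts at 70 to 85 mm (220 to 235 mm of space). It touches the red rod, with the rod at the resting anvil, at 20 mm, and at 15 mm the anvil is pushed in 5 mm. It slides with about 6 N of friction plus 8 N per m/s, and this friction holds it against the anvil's spring when let go.
- jaw_pad: steel face plate of the sliding jaw; origin at the centre of the face, on the rod's axis, 65 mm above the table; axes as the gauge (x towards the anvil). The aluminium jaw block behind it is 48 mm wide, 40 mm long with the plate, top at 90 mm.
- jaw_fin (a point): black upright fin on top of the jaw, to push or to pinch: 32 mm long along the gauge's x, 14 mm thick across it, from 90 to 130 mm above the table; this point is 112 mm above the table and 20 mm behind the jaw's face. Axes as the gauge.
- black_rod: bystander: black rod with brass ends, 26 mm diameter, 100 mm long, upright in the stand; origin at its foot
- yellow_rod: bystander: yellow rod with brass ends, 26 mm diameter, 115 mm long, upright in the stand; origin at its foot
- screwdriver: bystander: black-handled screwdriver lying on the table, about 200 mm long
- tin: bystander: aluminium can, 60 mm diameter, 70 mm high; origin under its centre
Not all that is in view belongs to the job. There is more than one size of the red_rod; the job needs the smallest.

How it is judged:
On the way, in this order (a step that is already met when the one before it is completed fails the run):
1. the red rod is held by its top end (TCP within 55 mm of it), lifted clear of the stand (contact force between the fingers and red_rod above 0.5 N and distance between the grasp point and red_rod_top below 0.055 m and height (world z) of red_rod_mid above 0.14 m), for 0.1 s.
2. the red rod lies in both saddles of the sloping V-block, foot within 25 mm of the stop, let go (x of red_rod_mid in the frame of vrest between 0.07 and 0.115 m and y of red_rod_mid in the frame of vrest between -0.005 and 0.005 m and z of red_rod_mid in the frame of vrest between -0.005 and 0.005 m and angle between the z axis of red_rod and the x axis of vrest, either way round below 0.08 rad and contact force between the fingers and red_rod below 0.1 N and linear speed of red_rod below 0.02 m/s), for 0.3 s.
3. the rod is held level across its middle (TCP within 40 mm of its centre) (contact force between the fingers and red_rod above 0.5 N and distance between the grasp point and red_rod_mid below 0.04 m and angle between red_rod's own z axis and vertical between 1.39 and 1.75 rad), for 0.1 s.
4. the rod lies in both saddles of the gauge, let go, the anvil not yet pushed in (y of red_rod_mid in the frame of gauge between -0.005 and 0.005 m and z of red_rod_mid in the frame of gauge between 0.06 and 0.07 m and angle between the z axis of red_rod and the x axis of gauge, either way round below 0.06 rad and contact force between the fingers and red_rod below 0.1 N and linear speed of red_rod below 0.02 m/s and value of joint anvil below 0.001 m), for 0.2 s.
5. the jaw presses the rod against the anvil and has pushed it in by 2.5 to 9.5 mm (x of red_rod_mid in the frame of anvil_face between -0.088 and -0.082 m and x of red_rod_mid in the frame of jaw_pad between 0.082 and 0.088 m and value of joint anvil between 0.0025 and 0.0095 m), for 0.2 s.
At the end, for the whole second after the job is handed in: the red rod lies in both saddles of the gauge (axis within 5 mm of the measuring line in y and z and within 0.06 rad), clamped end to end between jaw and anvil (each face within 3 mm of the rod's end), the sprung anvil pushed in by 2.5 to 9.5 mm, the rod let go and at rest (all of step 5 and y of red_rod_mid in the frame of gauge between -0.005 and 0.005 m and z of red_rod_mid in the frame of gauge between 0.06 and 0.07 m and angle between the z axis of red_rod and the x axis of gauge, either way round below 0.06 rad and contact force between the fingers and red_rod below 0.1 N and linear speed of red_rod below 0.02 m/s); the robot touches nothing.
It fails at once if the rod is dropped (its centre below 35 mm) (height (world z) of red_rod_mid below 0.035 m).
It fails at once if the jaw presses the rod with more than 25 N (contact force between jaw_pad and red_rod above 25 N).
It fails at once if another rod, the screwdriver or the tin is moved more than 30 mm (distance of any of black_rod, yellow_rod, screwdriver, tin from where it was at the start of the episode above 0.03 m).
It also fails if it takes over 66 s, if anything falls off the work surface, if the arm or the gripper's body presses on something with over 40 N, if the wrist force passes 120 N, or if a joint passes its speed limit or range.

## Robot

A 7-joint arm with a two-finger parallel gripper is mounted at the origin on the work surface. World frame = base frame: x ahead of the robot, y to its left, z up, the work surface at z = 0. Lengths are in m, angles in rad, forces in N, time in s.
With the tool pointing down it reaches from about 0.425 to 0.875 m from the base axis. Payload 4.7 kg.
Tool frame: the origin (TCP) lies between the finger pads, 19 mm behind the fingertips; this is the grasp point; z points along the fingers, y is the line along which they close (so a half turn about z gives the same grasp; the last joint's range is limited). The gripper opens to 87 mm and grips with 3 to 60 N. Pads are 19 mm wide; open, the fingers measure 117 mm over their backs; the gripper's body (75 mm by 190 mm) begins 51 mm behind the grasp point.
Start: joints at [-1.187, 0.321, -0.07, 1.45, 0.023, 1.371, -0.057], TCP at [0.235, 0.606, 0.241] pointing down, gripper open.
Joint ranges: [-2.86, 2.86], [-0.3, 2.09], [-1.38, 1.24], [0.06, 2.45], [-1.56, 4.7], [0.09, 2.05], [-2.69, 2.69]. Speed limits (rad/s): [2.57, 2.57, 3.14, 3.14, 3.14, 3.14, 3.14].

## Interface

Orientations are given as a rotation vector (axis times angle).
In Python, from bench import ctrl gives the robot as it stands.
- The arm moves only by the shell command python3 -m jog 'ROWS' [FORCE]. ROWS is JSON, a list that holds one entry, the list of rows, each a list of 7 numbers: the shift along the tool's x, y, z in mm, then the turn, a rotation vector about the tool's x, y, z in degrees, then the finger opening in mm, from 0 to 87. A call has 1 to 10 rows; each row is the pose to reach, as a shift and turn from the pose commanded when the call began, along the tool's axes at that moment; what a row does not reach only later rows make up. A row lasts 1/10 s, in which the tool goes at most 50 mm and 8.59 degrees, less where a joint would pass 70% of its speed; a pose out of reach is approached as far as the arm can. A call with a gripper value outside its range is refused whole. The fingers move at their own pace and stop on an object; FORCE is the grip in N (left out, the last holds). Time passes only in rows, so rows that repeat a pose let the fingers close. It gives the time, the measured TCP pose, the force, the opening and the grip force at its end, in the units of the state.
- ctrl.get_state(): the state, without advancing time (a new reading comes with each control period).
- ctrl.get_image(name): name is "side" or "top" or "wrist"; returns a dict with "image" (384x512x3 uint8, red, green, blue), "depth" (384x512 float32, m along the optical axis (not along the pixel's ray), 0 where there is no reading), "fov_y" (degrees; the focal length in pixels is half the picture's height over the tangent of half this angle, whatever the lens; pixels are square), "cx", "cy" (the principal point, pixels), "k1" (the pictures are not rectified: a ray, as slopes to the right and down, at radius r is drawn at 1 + k1 r^2 times it, then the intrinsics apply), "rvec" (rotation vector, rad) and "tvec" (3), from world to camera coordinates, as OpenCV has them. Camera axes: x right, y down, z forward; pixel columns grow to the right and rows downward; lengths in m; the calibration is good to about 2 mm. A picture is of the moment at which its call begins.
- ctrl.close_job(): hands the job in; it is judged then, once.
The state is a dict: "time": time; "joint_positions": joint angles; "qd": joint speeds; "joint_torque": joint torques, N m; "position": TCP position; "tool_rot": TCP orientation; "ft_force": force on the tool from outside, world axes, zero at the start; "torque": the same for the moment, N m; "grip_width": opening from 0.0 (shut) to 1.0 (fully open); "grip_force": force on a finger pad.
Only numpy, scipy, OpenCV 4.12 (cv2) and the standard library are available. Lean on these libraries where they do the work, as an engineer would, in place of code of your own. Each camera call takes 0.05 s, during which the arm holds its last target. There are 200 camera calls.

## Working session

There is one attempt and no reset: what is moved stays moved. The work goes in short steps, Python scripts to look and compute and a shell command to move; the robot and the scene stay as the last step left them, time stands still between calls to the robot, and variables do not carry over. Pictures are saved under pics/ and viewed, at most 10 in all, crops included, and the job is handed in when it is done.

```bash
mkdir -p pics; ls
cat > h.py <<'E'
import numpy as np,cv2,pickle
from scipy.spatial.transform import Rotation as R
def grab(n,f):
    from bench import ctrl
    d=ctrl.get_image(n);pickle.dump(d,open(f'{f}.pkl','wb'));cv2.imwrite(f'pics/{f}.png',d['image'][:,:,::-1]);return d
def load(f): return pickle.load(open(f'{f}.pkl','rb'))
def cam(d):
    f=d['image'].shape[0]/2/np.tan(np.radians(d['fov_y'])/2)
    return f,R.from_rotvec(np.array(d['rvec']).ravel()).as_matrix(),np.array(d['tvec']).ravel()
def ray(d,u,v):
    f,Rm,t=cam(d);K=np.array([[f,0,d['cx']],[0,f,d['cy']],[0,0,1.]])
    p=cv2.undistortPoints(np.array([[[u,v]]],float),K,np.array([d['k1'],0,0,0.]))[0,0]
    return -Rm.T@t,Rm.T@np.array([p[0],p[1],1])
def atz(d,u,v,z):
    o,r=ray(d,u,v);return o+r*(z-o[2])/r[2]
def dep(d,u,v):
    o,r=ray(d,u,v);return o+r*d['depth'][int(round(v)),int(round(u))]
def tri(*a):
    A=np.zeros((3,3));b=np.zeros(3)
    for d,u,v in a:
        o,r=ray(d,u,v);r=r/np.linalg.norm(r);P=np.eye(3)-np.outer(r,r);A+=P;b+=P@o
    return np.linalg.solve(A,b)
def proj(d,X):
    f,Rm,t=cam(d);K=np.array([[f,0,d['cx']],[0,f,d['cy']],[0,0,1.]])
    return cv2.projectPoints(np.array(X,float).reshape(-1,1,3),np.array(d['rvec'],float),np.array(d['tvec'],float),K,np.array([d['k1'],0,0,0.]))[0][:,0]
E
python3 - <<'E'
from h import *
for n in('side','top','wrist'):
    d=grab(n,n+'0');print(n,d['fov_y'],d['k1'],ray(d,256,192))
a=[cv2.imread(f'pics/{n}0.png') for n in('side','top')]
cv2.imwrite('pics/s.png',cv2.resize(a[0],(800,600)));cv2.imwrite('pics/t.png',cv2.resize(a[1],(800,600)))
from bench import ctrl;print(ctrl.get_state())
E
```

```text
pics
side 56.05692728992662 0.010203937761792398 (array([ 0.51765394, -0.75936557,  0.57264806]), array([ 0.02112683,  0.86787044, -0.49654094]))
top 54.19479296855421 -0.06061140924604115 (array([0.36067856, 0.00824138, 1.21575369]), array([ 0.18440118,  0.01631879, -0.98277324]))
wrist 64.18647663052374 -0.08144138275386434 (array([0.16517787, 0.63267249, 0.38409998]), array([ 0.24988907, -0.09793644, -0.96331392]))
{'time': 0.15, 'joint_positions': array([-1.18690041,  0.32164657, -0.0701014 ,  1.45139565,  0.02265752,
        1.37078813, -0.0568741 ]), 'qd': array([ 0.00043742, -0.00175626, -0.00012216, -0.00358441,  0.00072032,
       -0.0016881 ,  0.0002065 ]), 'joint_torque': array([-1.37622951e-04, -4.91794574e+01, -4.04774314e-01, -3.12879360e+01,
       -6.40393468e-02,  4.04785154e-02,  1.27460480e-04]), 'position': array([0.23483681, 0.60568033, 0.24041644]), 'tool_rot': array([-5.77425944e-01, -3.08793692e+00,  2.27111038e-03]), 'ft_force': array([ 0.07421481, -0.0876704 , -0.88287406]), 'torque': array([-0.00839113, -0.01246774,  0.00916751]), 'grip_force': 0.0, 'grip_width': 1.0046130097606323}
```

View pics/s.png

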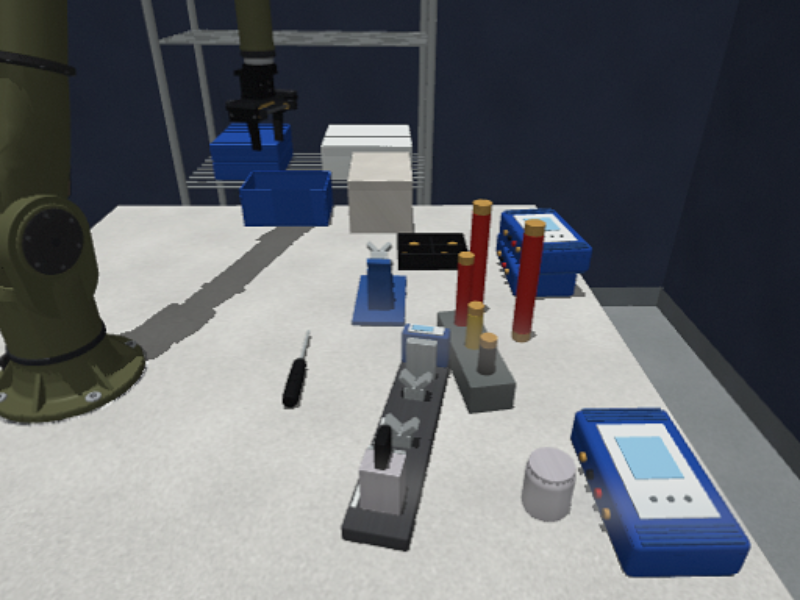

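View pics/t.png

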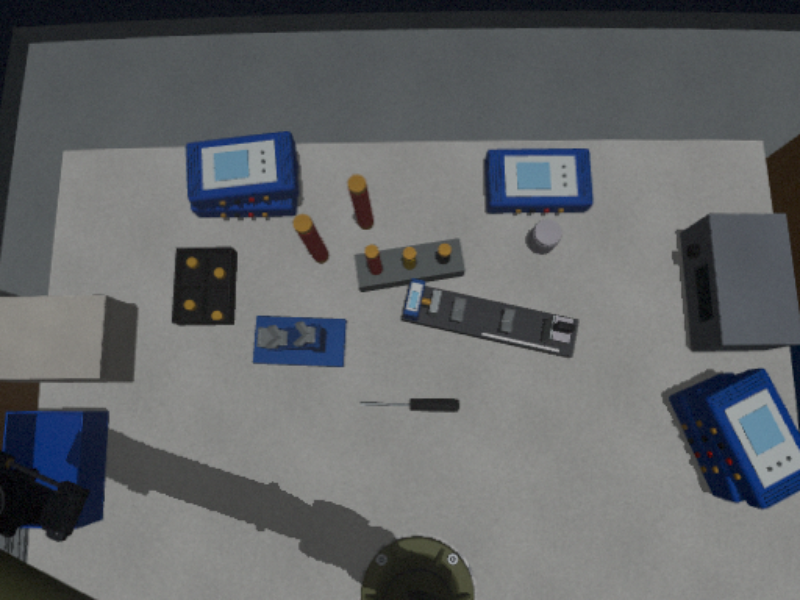

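Pixels in the 800x600 views. What could be taken for the red rod:
- the red rod in the stand: side (466,290), top (372,258)
- two larger free-standing red rods: side (480,255), top (310,235), and side (528,280), top (360,200)

I choose the one in the stand, as it is the smallest. Next are close crops to check that choice and to read the fixtures.

Run:
```python
from h import *
s=cv2.imread('pics/side0.png');t=cv2.imread('pics/top0.png')
a=cv2.resize(t[150:232,155:375],None,fx=3.6,fy=3.6,interpolation=cv2.INTER_CUBIC)   # 792x295
b=cv2.resize(s[120:270,200:350],(300,300),interpolation=cv2.INTER_CUBIC)
c=cv2.resize(s[140:215,215:335],(480,300),interpolation=cv2.INTER_CUBIC)
o=np.zeros((600,792,3),np.uint8);o[:a.shape[0]]=a[:300];o[300:,:300]=b;o[300:,300:780]=c
cv2.imwrite('pics/c1.png',o)
```

```text
(no output)
```

View pics/c1.png

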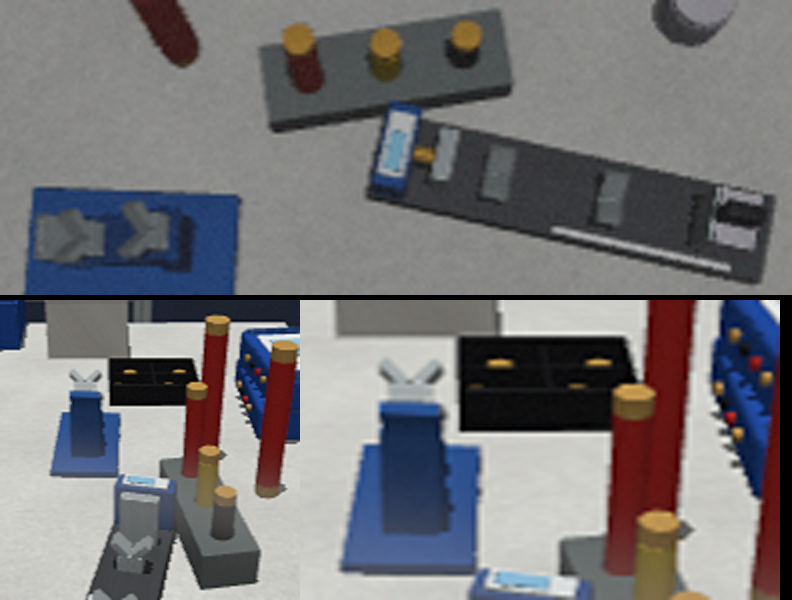

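Crop:
- The red rod in the stand has its top at (299,37) in the top crop and (634,393) in the side crop. It is clearly shorter than the two free-standing ones.
- The V-block's high end is on the right in the top view, with the low saddle and stop on the left.
- The gauge's anvil is on its left and the jaw on its right.

Now measuring.

Run:
```python
from h import *
np.set_printoptions(precision=4,suppress=True)
t=load('top0');s=load('side0')
T=lambda u,v:(t,155+u/3.6,150+v/3.6)
S=lambda u,v:(s,215+(u-300)/4,140+(v-300)/4)
print('red tri',tri(T(299,35),S(634,392)),'z.18',atz(*T(299,35),.18),atz(*S(634,392),.18))
print('yel',atz(*T(386,38),.125),'blk',atz(*T(466,34),.11))
print('tablez check',dep(*T(150,100)))
# point cloud
H,W=t['depth'].shape
U,V=np.meshgrid(np.arange(W),np.arange(H))
f,Rm,tv=cam(t);K=np.array([[f,0,t['cx']],[0,f,t['cy']],[0,0,1.]])
p=cv2.undistortPoints(np.stack([U,V],-1).reshape(-1,1,2).astype(float),K,np.array([t['k1'],0,0,0.]))[:,0]
D=t['depth'].reshape(-1,1);P=(np.c_[p,np.ones(len(p))]*D-tv)@Rm
P=P.reshape(H,W,3);np.save('P.npy',P)
img=t['image'].astype(int)
def reg(u0,v0,u1,v1): 
    return P[int(150+v0/3.6):int(150+v1/3.6)+1,int(155+u0/3.6):int(155+u1/3.6)+1].reshape(-1,3)
# gauge bed z~24mm
g=reg(360,90,790,290);b=g[(g[:,2]>.017)&(g[:,2]<.031)]
print('bed',len(b),cv2.minAreaRect((b[:,:2]*1000).astype(np.float32)))
b=reg(20,180,245,290);print('vbase zs',np.histogram(b[:,2],20))
st=reg(255,0,520,130);q=st[(st[:,2]>.043)&(st[:,2]<.057)]
print('stand',len(q),cv2.minAreaRect((q[:,:2]*1000).astype(np.float32)))
hi=b[b[:,2]>.03]
i=np.argsort(hi[:,1]);
for y in np.arange(hi[:,1].min(),hi[:,1].max(),.012):
    m=hi[(hi[:,1]>=y)&(hi[:,1]<y+.012)]
    if len(m): print(len(m),m.min(0),m.max(0),m.mean(0))
```

```text
red tri [0.6479 0.0758 0.18  ] z.18 [0.6495 0.0758 0.18  ] [0.6463 0.0749 0.18  ]
yel [0.6612 0.0068 0.125 ] blk [ 0.6679 -0.061   0.11  ]
tablez check [0.6395 0.2257 0.    ]
bed 1903 ((565.1022338867188, -151.2383270263672), (380.02838134765625, 122.38597106933594), 76.54377746582031)
vbase zs (array([1468,  329,  179,    0,    0,    0,    0,    0,    0,    0,    0,
          0,    0,    0,    0,    0,    0,    0,    0,    8]), array([-0.0069,  0.0542,  0.1154,  0.1765,  0.2376,  0.2988,  0.3599,
        0.421 ,  0.4822,  0.5433,  0.6044,  0.6656,  0.7267,  0.7878,
        0.849 ,  0.9101,  0.9712,  1.0324,  1.0935,  1.1546,  1.2158]))
stand 1164 ((648.0730590820312, 8.213737487792969), (92.48604583740234, 220.1002655029297), 8.712491035461426)
8 [0.3607 0.0082 1.2158] [0.3607 0.0082 1.2158] [0.3607 0.0082 1.2158]
82 [0.4797 0.1814 0.0329] [0.5236 0.1875 0.1239] [0.5026 0.185  0.0869]
76 [0.4797 0.1883 0.046 ] [0.524  0.2002 0.1347] [0.4978 0.1941 0.115 ]
69 [0.4805 0.2003 0.0439] [0.5239 0.212  0.1433] [0.5   0.206 0.125]
51 [0.4799 0.2123 0.0826] [0.5257 0.2235 0.1423] [0.5006 0.2175 0.1235]
24 [0.4831 0.2261 0.0665] [0.5246 0.2359 0.127 ] [0.507  0.2315 0.076 ]
45 [0.4823 0.2366 0.0562] [0.5268 0.2473 0.073 ] [0.5036 0.2423 0.0632]
52 [0.4827 0.2484 0.0463] [0.5249 0.2602 0.0622] [0.5042 0.2549 0.0541]
56 [0.484  0.2609 0.0344] [0.5269 0.272  0.0742] [0.5045 0.2664 0.0585]
56 [0.4845 0.2723 0.0303] [0.5293 0.2838 0.0783] [0.5051 0.2778 0.0626]
39 [0.4855 0.2844 0.0326] [0.5299 0.2962 0.0705] [0.5075 0.29   0.0547]
63 [0.486  0.2964 0.0302] [0.5276 0.308  0.0628] [0.507  0.3022 0.0519]
25 [0.4892 0.3083 0.0504] [0.5274 0.3164 0.0623] [0.5076 0.3117 0.0569]
```

Run:
```python
from h import *
np.set_printoptions(precision=4,suppress=True)
t=load('top0');s=load('side0');k=.64
print('A',tri((t,305*k,222*k),(s,482*k,206*k)),'B',tri((t,357*k,182*k),(s,535*k,226*k)))
P=np.load('P.npy')
for n,(u,v) in dict(A=(305,222),B=(357,182)).items(): print(n,P[int(v*k),int(u*k)])
from bench import ctrl;st=ctrl.get_state();Rt=R.from_rotvec(st['tool_rot']).as_matrix();print(Rt)
w=load('wrist0');f,Rm,tv=cam(w);c=-Rm.T@tv
print('cam in tool',Rt.T@(c-st['position']),'\n',Rt.T@Rm.T)
```

```text
A [0.6883 0.1923 0.221 ] B [0.7624 0.1003 0.2203]
A [0.6899 0.1924 0.2237]
B [0.764  0.101  0.2251]
[[-0.9324  0.3614 -0.0004]
 [ 0.3614  0.9324 -0.0014]
 [-0.0001 -0.0014 -1.    ]]
cam in tool [ 0.0747 -0.0002 -0.1437] 
 [[-0.0011 -0.9625 -0.2712]
 [ 1.     -0.0011 -0.0001]
 [-0.0002 -0.2712  0.9625]]
```

```bash
python3 -m jog '[[[-200,-120,-60,0,0,40,87],[-577,-346,-60,0,0,114,87],[-577,-346,-60,0,0,114,87],[-577,-346,-60,0,0,114,87],[-577,-346,-60,0,0,114,87],[-577,-346,-60,0,0,114,87],[-577,-346,-60,0,0,114,87],[-577,-346,-60,0,0,114,87],[-577,-346,-60,0,0,114,87],[-577,-346,-60,0,0,114,87]]]' 30
```

```text
time: 1.15
position: [0.5408, 0.2118, 0.288]
tool_rot: [-2.533, -1.858, -0.0]
ft_force: [0.9, -0.3, 0.1]
grip_width: 0.999
grip_force: 0.0
```

```bash
cat >> h.py <<'E'
def go(p,ydir=None,zdir=(0,0,-1),Rt=None):
    """print tool-frame shift mm and turn deg from present pose to TCP p, closing line ~ydir, tool z zdir"""
    from bench import ctrl;st=ctrl.get_state();R0=R.from_rotvec(st['tool_rot']).as_matrix()
    if Rt is None:
        z=np.array(zdir,float);z/=np.linalg.norm(z);y=np.array(ydir,float);y-=z*(y@z);y/=np.linalg.norm(y)
        Rt=np.c_[np.cross(y,z),y,z]
    print('t',round(st['time'],2),'shift',np.round(R0.T@(np.array(p)-st['position'])*1000,1),'turn',np.round(np.degrees(R.from_matrix(R0.T@Rt).as_rotvec()),1))
E
python3 - <<'E'
from h import *
go((.640,.076,.30),(.7,-.7,0))
E
```

```text
t 1.15 shift [-99.8 135.4 -12. ] turn [-0.  -0.  27.5]
```

```bash
python3 -m jog '[[[-100,135,-12,0,0,28,87],[-100,135,-12,0,0,28,87],[-100,135,-12,0,0,28,87],[-100,135,-12,0,0,28,87],[-100,135,-12,0,0,28,87],[-100,135,-12,0,0,28,87],[-100,135,-12,0,0,28,87]]]'
python3 - <<'E'
from h import *
d=grab('wrist','w1');cv2.imwrite('pics/w1b.png',cv2.resize(d['image'][:,:,::-1],(800,600),interpolation=cv2.INTER_CUBIC))
E
```

```text
time: 1.85
position: [0.6388, 0.0809, 0.2995]
tool_rot: [-2.9, -1.204, 0.001]
ft_force: [-0.9, 0.3, 1.3]
grip_width: 0.996
grip_force: 0.0
```

View pics/w1b.png

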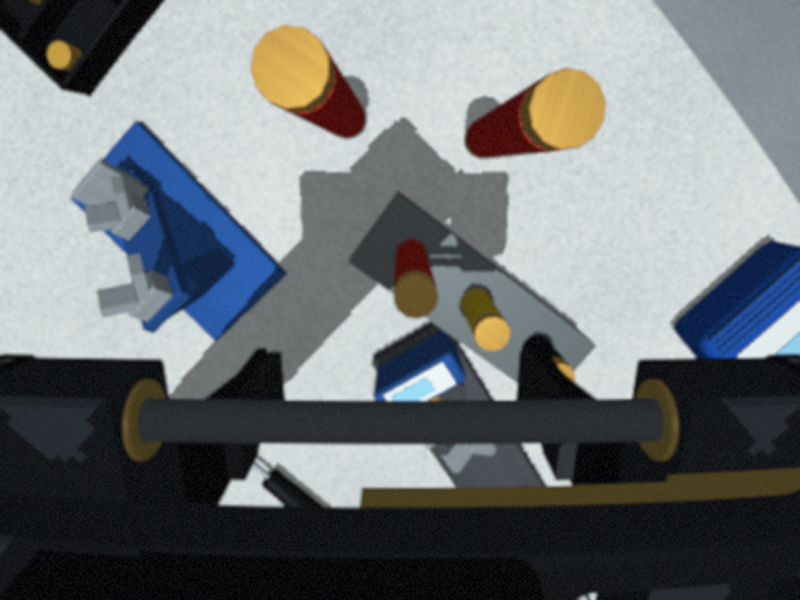

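Wrist view: the red rod's top is at (417,295), the yellow's at (492,333), and the two larger reds are at (290,67) and (567,108). The V-block is on the left, with its stop end at (108,195) and its upper saddle at (150,285).

Run:
```python
from h import *
np.set_printoptions(precision=4,suppress=True)
t=load('top0');s=load('side0');w=load('w1');k=.64
W=lambda u,v:(w,u*k,v*k)
print(tri(W(417,293),(t,155+299/3.6,150+35/3.6),(s,215+334/4,140+92/4)),atz(*W(417,293),.18))
print(tri(W(417,293),(t,155+299/3.6,150+35/3.6)))
go((.648,.0757,.160),(.7,-.7,0))
# V block cloud from wrist
H,Wd=w['depth'].shape
U,V=np.meshgrid(np.arange(Wd),np.arange(H));f,Rm,tv=cam(w);K=np.array([[f,0,w['cx']],[0,f,w['cy']],[0,0,1.]])
p=cv2.undistortPoints(np.stack([U,V],-1).reshape(-1,1,2).astype(float),K,np.array([w['k1'],0,0,0.]))[:,0]
Q=((np.c_[p,np.ones(len(p))]*w['depth'].reshape(-1,1)-tv)@Rm);im=w['image'].reshape(-1,3).astype(int)
P=np.load('P.npy').reshape(-1,3);it=t['image'].reshape(-1,3).astype(int)
for n,Q,im in(('w',Q,im),('t',P,it)):
    m=(Q[:,0]>.4)&(Q[:,0]<.62)&(Q[:,1]>.1)&(Q[:,1]<.36)&(Q[:,2]<.2)
    blue=m&(im[:,2]>im[:,0]*1.7)&(Q[:,2]<.03)&(Q[:,2]>.004)
    print(n,'baseplate',np.median(Q[blue,2]),cv2.minAreaRect((Q[blue,:2]*1000).astype(np.float32)))
    g=m&(abs(im[:,2]-im[:,0])<25)&(Q[:,2]>.03)
    q=Q[g]; a=q[:,1]>.2605
    for z0,z1 in((.115,.16),(.035,.085)):
        r=q[(q[:,2]>z0)&(q[:,2]<z1)]; 
        if len(r)>20: print(n,len(r),np.percentile(r,[3,97],axis=0).ravel(),cv2.minAreaRect((r[:,:2]*1000).astype(np.float32)))
```

```text
[0.6483 0.0769 0.1791] [0.6487 0.0779 0.18  ]
[0.6491 0.0768 0.1791]
t 1.9 shift [  2.7  10.4 139.7] turn [-0.1 -0.   0.1]
w baseplate 0.012254198528558965 ((504.46746826171875, 238.28274536132812), (187.2547607421875, 98.52888488769531), 87.26068878173828)
w 1053 [0.484  0.1904 0.1187 0.5228 0.2222 0.143 ] ((501.6144104003906, 207.06256103515625), (36.654762268066406, 45.8468132019043), 85.21904754638672)
w 1634 [0.4885 0.1071 0.0391 0.6134 0.3117 0.0745] ((526.9740600585938, 195.95675659179688), (97.55574798583984, 250.00607299804688), 24.776397705078125)
t baseplate 0.011016971548297168 ((504.9351806640625, 239.77537536621094), (187.27415466308594, 99.23181915283203), 86.87191772460938)
t 140 [0.483  0.19   0.118  0.5219 0.2217 0.1408] ((501.9286804199219, 206.627685546875), (36.714290618896484, 44.87643051147461), 85.25350189208984)
t 291 [0.4834 0.1068 0.0418 0.6139 0.3128 0.0756] ((528.65234375, 194.66416931152344), (95.7093734741211, 247.3330078125), 25.035335540771484)
```

```bash
python3 -m jog '[[[4,10,40,0,0,0,60],[4,10,80,0,0,0,60],[4,10,110,0,0,0,60],[4,10,125,0,0,0,60],[4,10,135,0,0,0,60],[4,10,135,0,0,0,60],[4,10,135,0,0,0,10],[4,10,135,0,0,0,10],[4,10,135,0,0,0,10],[4,10,135,0,0,0,10]]]' 30;  python3 -m jog '[[[0,0,0,0,0,0,10],[0,0,0,0,0,0,10],[0,0,-20,0,0,0,10],[0,0,-40,0,0,0,10],[0,0,-70,0,0,0,10],[0,0,-110,0,0,0,10],[0,0,-150,0,0,0,10],[0,0,-150,0,0,0,10]]]'
```

```text
time: 2.9
position: [0.65, 0.074, 0.1658]
tool_rot: [2.904, 1.199, 0.002]
ft_force: [-0.3, -0.9, -0.2]
grip_width: 0.414
grip_force: 0.0
time: 3.7
position: [0.652, 0.0736, 0.3214]
tool_rot: [2.902, 1.198, 0.016]
ft_force: [0.8, -0.3, -1.6]
grip_width: 0.293
grip_force: 29.8
```

Run:
```python
from h import *
np.set_printoptions(precision=4,suppress=True)
def cloud(d):
    H,W=d['depth'].shape;U,V=np.meshgrid(np.arange(W),np.arange(H));f,Rm,tv=cam(d);K=np.array([[f,0,d['cx']],[0,f,d['cy']],[0,0,1.]])
    p=cv2.undistortPoints(np.stack([U,V],-1).reshape(-1,1,2).astype(float),K,np.array([d['k1'],0,0,0.]))[:,0]
    return ((np.c_[p,np.ones(len(p))]*d['depth'].reshape(-1,1)-tv)@Rm),d['image'].reshape(-1,3).astype(int)
for n in('w1','top0'):
    Q,im=cloud(load(n))
    m=(Q[:,0]>.46)&(Q[:,0]<.55)&(Q[:,1]>.17)&(Q[:,1]<.33)&(Q[:,2]>.03)&(Q[:,2]<.2)&(abs(im[:,2]-im[:,0])<30);q=Q[m]
    hz=q[:,2];nn=(q[:,1]+q[:,2])/2**.5;x=(q[:,2]-q[:,1])/2**.5
    for nm,mm in(('up',hz>.11),('low',(hz<.095)&(hz>.03))):
        a=q[mm];an=nn[mm];ax=x[mm]
        print(n,nm,len(a),'n pct',np.percentile(an,[50,80,90,95,99]),'x',np.percentile(ax,[1,5,95,99]))
        e=a[(an>np.percentile(an,90)-.008)]
        print('   edge lateral',np.percentile(e[:,0],[2,98]),'mid',np.percentile(e[:,0],[2,98]).mean(),'y',np.percentile(e[:,1],[2,98]))
    # V bottom: per saddle fit lateral at which n min
        b=a[an<np.percentile(an,12)];print('   bottom mean',b.mean(0))
```

```text
w1 up 1097 n pct [0.2385 0.2482 0.2505 0.2519 0.2533] x [-0.0675 -0.0652 -0.0467 -0.0461]
   edge lateral [0.4818 0.5243] mid 0.5030739345318963 y [0.2053 0.2245]
   bottom mean [0.504  0.1916 0.1205]
w1 low 1606 n pct [0.2434 0.2524 0.2586 0.2613 0.2623] x [-0.1833 -0.179  -0.1418 -0.1405]
   edge lateral [0.4878 0.5266] mid 0.5072262406713823 y [0.2794 0.3151]
   bottom mean [0.5099 0.2612 0.0509]
top0 up 148 n pct [0.2379 0.247  0.2496 0.2505 0.252 ] x [-0.0699 -0.0666 -0.0467 -0.0453]
   edge lateral [0.4804 0.5246] mid 0.5025032833880109 y [0.2045 0.2235]
   bottom mean [0.5039 0.1909 0.1196]
top0 low 297 n pct [0.2405 0.2508 0.2569 0.2603 0.2617] x [-0.1832 -0.1806 -0.0862 -0.0768]
   edge lateral [0.4875 0.526 ] mid 0.5067658223056816 y [0.2776 0.3145]
   bottom mean [0.4993 0.1865 0.0525]
```

```bash
cat >> h.py <<'E'
O=np.array([.5074,.3027,.056]);h=np.array([-.0525,-1,0]);h/=np.linalg.norm(h)
u_=(h+[0,0,1])/2**.5;v_=(-h+[0,0,1])/2**.5;lat=np.array([-h[1],h[0],0])
def vp(s,n,l=0): return O+s*u_+n*v_+l*lat
E
python3 - <<'E'
from h import *
print(vp(.165,.07),lat)
go(vp(.165,.07)+[0,0,.04],lat,-u_)
E
```

```text
[0.50387816 0.23561724 0.22217009] [ 0.99862472 -0.0524278   0.        ]
t 3.7 shift [   8.7 -219.7   58. ] turn [ 17.   42.6 -39.7]
```

```bash
python3 -m jog '[[[0,-60,0,0,0,0,10],[9,-120,20,4,10,-9,10],[9,-160,40,8,20,-18,10],[9,-190,50,11,27,-25,10],[9,-220,58,14,35,-32,10],[9,-220,58,17,43,-40,10],[9,-220,58,17,43,-40,10],[9,-220,58,17,43,-40,10],[9,-220,58,17,43,-40,10],[9,-220,58,17,43,-40,10]]]' 35
python3 - <<'E'
from h import *
go(vp(.165,.07)+[0,0,.04],lat,-u_)
from bench import ctrl;print(ctrl.get_state()['joint_positions'])
E
```

```text
time: 4.7
position: [0.5005, 0.2341, 0.254]
tool_rot: [-1.811, -1.713, -0.742]
ft_force: [0.6, -0.3, -1.9]
grip_width: 0.289
grip_force: 34.9
t 4.7 shift [ 7.   3.2 -4.6] turn [-0.4 -0.1 -0.3]
[-0.59242532  0.04075832  0.58311445  1.97099623 -0.86940549  1.24123458
  0.27749481]
```

```bash
cat >> h.py <<'E'
def cloud(d):
    H,W=d['depth'].shape;U,V=np.meshgrid(np.arange(W),np.arange(H));f,Rm,tv=cam(d);K=np.array([[f,0,d['cx']],[0,f,d['cy']],[0,0,1.]])
    p=cv2.undistortPoints(np.stack([U,V],-1).reshape(-1,1,2).astype(float),K,np.array([d['k1'],0,0,0.]))[:,0]
    return ((np.c_[p,np.ones(len(p))]*d['depth'].reshape(-1,1)-tv)@Rm),d['image'].reshape(-1,3).astype(int)
def rodfit(names,c0,a0,rad=.13):
    from scipy.optimize import least_squares
    c0=np.array(c0,float);a0=np.array(a0,float)/np.linalg.norm(a0);pts=[]
    for n in names:
        Q,im=cloud(n);m=(im[:,0]>2.2*im[:,1])&(im[:,0]>2.2*im[:,2])&(im[:,0]>35)
        r=Q-c0;al=r@a0;m&=(np.linalg.norm(r-np.outer(al,a0),axis=1)<.035)&(abs(al)<rad);pts.append(Q[m])
    print('n',[len(p) for p in pts]);q=np.vstack(pts)
    b1=np.cross(a0,[.3,.5,.81]);b1/=np.linalg.norm(b1);b2=np.cross(a0,b1)
    def un(p): a=a0+p[2]*b1+p[3]*b2;return c0+p[0]*b1+p[1]*b2,a/np.linalg.norm(a)
    def fun(p):
        c,a=un(p);r=q-c;return np.linalg.norm(r-np.outer(r@a,a),axis=1)-.013
    s=least_squares(fun,[0,0,0,0],loss='soft_l1',f_scale=.001)
    c,a=un(s.x);al=(q-c)@a;e=np.percentile(al,[1,99])
    print('rms',np.sqrt(np.mean(s.fun**2)),'red from',c+e[0]*a,'to',c+e[1]*a,'len',e[1]-e[0],'axis',a);return c,a,e
E
python3 - <<'E'
from h import *
np.set_printoptions(precision=4,suppress=True)
from bench import ctrl
S=grab('side','s2');T=grab('top','t2');st=ctrl.get_state();Rt=R.from_rotvec(st['tool_rot']).as_matrix();print(Rt[:,2],-u_)
c0=st['position']+Rt[:,2]*.07
for n in([S,T],[S],[T]):
    c,a,e=rodfit(n,c0,-u_);r=c-st['position'];print('offset in tool at TCP', Rt.T@(r-a*(r@a)),'axis in tool',Rt.T@a, 'ang to -u',a@lat,a@v_)
E
```

```text
[ 0.0294  0.7079 -0.7057] [ 0.0371  0.7061 -0.7071]
n [152, 218]
rms 0.0009650292635704546 red from [0.5006 0.2333 0.2551] to [0.5036 0.3323 0.1557] len 0.14036311366774196 axis [ 0.0217  0.7058 -0.7081]
offset in tool at TCP [-0.0025  0.0004 -0.    ] axis in tool [-0.0035 -0.0076  1.    ] ang to -u -0.015369387808693255 -0.0014649197486177733
n [152]
rms 0.0008035540670865684 red from [0.4999 0.2313 0.2564] to [0.503  0.3313 0.1559] len 0.1417965719381206 axis [ 0.0213  0.7052 -0.7087]
offset in tool at TCP [-0.003  -0.0002 -0.    ] axis in tool [-0.0043 -0.0079  1.    ] ang to -u -0.015680091704952725 -0.002327669981689701
n [218]
rms 0.0008261089825412504 red from [0.5012 0.237  0.252 ] to [0.5041 0.3327 0.1561] len 0.13548838083206155 axis [ 0.0212  0.7061 -0.7078]
offset in tool at TCP [-0.002   0.0009  0.    ] axis in tool [-0.0031 -0.008   1.    ] ang to -u -0.015802468736799472 -0.0010814792690188324
```

Run:
```python
from h import *
z=-u_+.0076*lat+.0035*v_
go(vp(.160,.035),lat,z); go(vp(.160,.0035),lat,z)
```

```text
t 4.8 shift [-59.    3.9  28.4] turn [-0.9  0.1 -0.2]
t 4.8 shift [-90.5   4.   28.3] turn [-0.9  0.1 -0.2]
```

```bash
python3 -m jog '[[[-20,4,10,-1,0,0,10],[-40,4,28,-1,0,0,10],[-59,4,28,-1,0,0,10],[-70,4,28,-1,0,0,10],[-78,4,28,-1,0,0,10],[-84,4,28,-1,0,0,10],[-87,4,28,-1,0,0,10],[-87,4,28,-1,0,0,10]]]'
python3 - <<'E'
from h import *
np.set_printoptions(precision=4,suppress=True)
from bench import ctrl
S=grab('side','s3');T=grab('top','t3');st=ctrl.get_state();Rt=R.from_rotvec(st['tool_rot']).as_matrix()
p=st['position']-O;print('tcp s,n,l',p@u_,p@v_,p@lat,'F',st['ft_force'])
c,a,e=rodfit([S,T],vp(.085,0.003),-u_)
for k in e: r=c+k*a-O;print(r@u_,r@v_,r@lat)
E
```

```text
time: 5.6
position: [0.5025, 0.1947, 0.1756]
tool_rot: [-1.817, -1.715, -0.764]
ft_force: [0.6, -0.1, -2.5]
grip_width: 0.288
grip_force: 34.9
tcp s,n,l 0.1609316241883741 0.008609415888187458 0.0007278974580385112 F [-0.0178 -0.1739 -1.3626]
n [52, 196]
rms 0.0009685910130708685 red from [0.5031 0.1941 0.1756] to [0.5093 0.292  0.077 ] len 0.13910015308497845 axis [ 0.0443  0.7037 -0.7091]
0.16144182575863789 0.007730060848986957 0.0014345711199745081
0.022345995230215642 0.007332696711854564 0.00245663746585748
```

```bash
python3 -m jog '[[[-2,-1,1,0,0,0,10],[-4,-2,2,0,0,0,10],[-5,-2,3,0,0,0,10],[-6,-2,3,0,0,0,10],[-6,-2,3,0,0,0,10]]]'
python3 - <<'E'
from h import *
np.set_printoptions(precision=4,suppress=True)
from bench import ctrl
S=grab('side','s4');T=grab('top','t4');st=ctrl.get_state();Rt=R.from_rotvec(st['tool_rot']).as_matrix()
p=st['position']-O;print('tcp s,n,l',p@u_,p@v_,p@lat,'F',st['ft_force'],st['torque'])
c,a,e=rodfit([S,T],vp(.085,0.003),-u_)
for k in e: r=c+k*a-O;print(r@u_,r@v_,r@lat)
E
```

```text
time: 6.2
position: [0.5002, 0.1927, 0.1688]
tool_rot: [-1.817, -1.715, -0.764]
ft_force: [0.7, -0.4, -2.2]
grip_width: 0.288
grip_force: 34.9
tcp s,n,l 0.15778288798488083 0.0020235965908705924 -0.0013835327987815446 F [-0.1484  0.1692 -2.2405] [-1.2435  0.1214  0.0139]
n [37, 200]
rms 0.0009712112043362174 red from [0.5009 0.1915 0.1693] to [0.5069 0.2893 0.0706] len 0.13915249516561357 axis [ 0.0435  0.703  -0.7098]
0.15888841236580709 0.0013860940931712004 -0.0006969789016376463
0.01973997420656767 0.0008496355135711677 0.00022023473367593186
```

```bash
python3 -m jog '[[[-1,0,0,0,0,0,10],[-1,0,0,0,0,0,10]]]';python3 -m jog '[[[-1,0,0,0,0,0,10],[-1,0,0,0,0,0,10]]]'; python3 -c "
from bench import ctrl;s=ctrl.get_state();print(s['ft_force'],s['torque'])"
```

```text
time: 6.5
position: [0.5002, 0.192, 0.1682]
tool_rot: [-1.817, -1.715, -0.764]
ft_force: [-0.3, 1.1, -1.2]
grip_width: 0.29
grip_force: 34.9
time: 6.7
position: [0.5003, 0.1915, 0.1678]
tool_rot: [-1.817, -1.715, -0.765]
ft_force: [0.0, -0.5, -1.6]
grip_width: 0.287
grip_force: 34.9
[ 0.02017907 -0.4932516  -1.6374313 ] [-1.0289018   0.03616761 -0.06203259]
```

```bash
python3 -m jog '[[[0,0,0,0,0,0,30],[0,0,0,0,0,0,32],[0,0,0,0,0,0,40],[0,0,0,0,0,0,50],[0,0,0,0,0,0,60],[0,0,0,0,0,0,60],[0,0,0,0,0,0,60]]]'
python3 - <<'E'
from h import *
np.set_printoptions(precision=4,suppress=True)
from bench import ctrl
S=grab('side','s5');T=grab('top','t5');st=ctrl.get_state()
c,a,e=rodfit([S,T],vp(.085,0.003),-u_)
for k in e: r=c+k*a-O;print(r@u_,r@v_,r@lat)
print(st['ft_force'],st['torque'],st['grip_width'])
E
```

```text
time: 7.4
position: [0.5001, 0.1914, 0.1676]
tool_rot: [-1.817, -1.715, -0.764]
ft_force: [0.8, 0.5, -0.6]
grip_width: 0.669
grip_force: 0.0
n [29, 200]
rms 0.0010014373110399635 red from [0.5019 0.1925 0.1652] to [0.5074 0.2902 0.0673] len 0.13844808630946462 axis [ 0.0399  0.7058 -0.7073]
0.1552422448610643 -0.0007758820722289629 0.00026608647677128604
0.016794732800415286 -0.000817711532363403 0.0006626432390162702
[-0.5359 -0.0691  0.4351] [-0.8705  0.1182 -0.0135] 0.6831459989455646
```

```bash
python3 -m jog '[[[0,0,-15,0,0,0,60],[0,0,-40,0,0,0,60],[10,0,-70,0,0,0,60],[40,0,-80,0,0,0,60],[70,0,-80,0,0,0,60],[100,0,-80,0,-8,0,60],[140,0,-70,0,-17,0,60],[160,0,-60,0,-26,0,60],[160,0,-60,0,-35,0,60],[160,0,-60,0,-45,0,60]]]'
python3 - <<'E'
from h import *
go(vp(.078,.12),lat,-v_)
E
```

```text
time: 8.5
position: [0.5039, 0.2612, 0.3266]
tool_rot: [-2.263, -2.129, -0.081]
ft_force: [-0.2, 0.2, -0.5]
grip_width: 0.689
grip_force: 0.0
t 8.5 shift [ 63.2  -0.8 134.7] turn [  0.4 -48.5  -0.7]
```

```bash
python3 -m jog '[[[30,-1,0,0,-8,0,60],[63,-1,20,0,-16,0,60],[63,-1,50,0,-24,0,60],[63,-1,90,0,-32,0,60],[63,-1,135,0,-40,0,60],[63,-1,135,0,-48,0,60],[63,-1,135,0,-48,-1,60],[63,-1,135,0,-48,-1,60]]]'
python3 - <<'E'
from h import *
go(vp(.078,-.0008),lat,-v_);go(vp(.078,.12),lat,-v_)
from bench import ctrl;print(ctrl.get_state()['joint_positions'])
E
```

```text
time: 9.3
position: [0.5079, 0.3329, 0.1929]
tool_rot: [1.813, 1.733, -0.735]
ft_force: [0.9, 0.5, 1.8]
grip_width: 0.692
grip_force: 0.0
t 9.3 shift [ -4.1   0.2 118.9] turn [ 0.4 -0.7  0.3]
t 9.3 shift [-2.5  1.1 -1.9] turn [ 0.4 -0.7  0.3]
[-1.05265288  0.68597408  0.28848842  1.24891755  0.32897347  1.81045412
 -0.83460498]
```

```bash
python3 -m jog '[[[-4,0,40,0,-1,0,60],[-4,0,80,0,-1,0,60],[-4,0,105,0,-1,0,60],[-4,0,119,0,-1,0,60],[-4,0,119,0,-1,0,60],[-4,0,119,0,-1,0,60]]]'; python3 -m jog '[[[0,0,0,0,0,0,10],[0,0,0,0,0,0,10],[0,0,0,0,0,0,10],[0,0,0,0,0,0,10],[0,0,0,0,0,0,10],[0,0,0,0,0,0,10]]]' 40
python3 - <<'E'
from h import *
from bench import ctrl
st=ctrl.get_state();p=st['position']-O;print('tcp s,n,l',p@u_,p@v_,p@lat,st['grip_width'],st['grip_force'],st['torque'])
E
```

```text
time: 9.9
position: [0.5049, 0.2479, 0.1129]
tool_rot: [1.805, 1.722, -0.744]
ft_force: [-0.4, -0.3, 0.1]
grip_width: 0.692
grip_force: 0.0
time: 10.5
position: [0.5036, 0.2471, 0.1103]
tool_rot: [1.801, 1.722, -0.751]
ft_force: [-0.4, 0.9, 0.2]
grip_width: 0.287
grip_force: 40.0
tcp s,n,l 0.07777658445773077 -0.0009814208246315059 -0.0008740355802838336 0.28711714932560733 39.99003387987614 [ 0.8207496   0.02205987 -0.08708327]
```

```bash
python3 -m jog '[[[0,0,-8,0,0,0,10],[0,0,-25,0,0,0,10],[0,0,-60,0,0,0,10],[0,0,-100,0,0,0,10],[0,0,-140,0,0,0,10],[0,0,-140,0,0,0,10]]]'
python3 - <<'E'
from h import *
np.set_printoptions(precision=4,suppress=True)
for n in('top0','t2','side0'):
    Q,im=cloud(load(n))
    m=(Q[:,0]>.45)&(Q[:,0]<.66)&(Q[:,1]>-.36)&(Q[:,1]<.08)
    # exclude stand: in front line
    a=np.array([.218,.976,0]);a/=np.linalg.norm(a);b=np.array([-a[1],a[0],0]);c=np.array([.565,-.151,0])
    X=(Q-c)@a;Y=(Q-c)@b;Z=Q[:,2];m&=(abs(Y)<.06)&(abs(X)<.21)
    print(n)
    if 1:
        z=m&(Z>.018)&(Z<.030);
        # bed edges per X bin
        for x0 in np.arange(-.18,.18,.06):
            k=z&(X>x0)&(X<x0+.06);print('  bed',round(x0,2),np.percentile(Y[k],[1,99]) if k.sum()>5 else '',end='')
        print('\n  bedX',np.percentile(X[z],[.5,99.5]))
    for nm,lo,hi in(('saddle',.045,.068),('top90',.084,.094),('fin',.12,.135)):
        k=m&(Z>lo)&(Z<hi);xs=np.sort(X[k])
        hst,ed=np.histogram(X[k],np.arange(-.2,.21,.01));print('  ',nm,[(round(ed[i],2),int(hst[i])) for i in np.nonzero(hst)[0]])
        lab=np.split(xs,np.nonzero(np.diff(xs)>.012)[0]+1)
        for l in lab:
            if len(l)<8: continue
            kk=k&(X>=l[0])&(X<=l[-1]);print('     X',np.percentile(X[kk],[3,97]),'Y',np.percentile(Y[kk],[3,97]),'mid',np.percentile(Y[kk],[3,97]).mean(),len(l),'zmax',Z[kk].max())
E
```

```text
time: 11.1
position: [0.5082, 0.3522, 0.212]
tool_rot: [1.801, 1.729, -0.738]
ft_force: [0.6, 1.5, -1.7]
grip_width: 0.288
grip_force: 40.0
top0
  bed -0.18 [-0.0173  0.0595]  bed -0.12 [-0.0174  0.0591]  bed -0.06 [-0.0184  0.0594]  bed 0.0 [-0.0188  0.0596]  bed 0.06 [-0.0549  0.0587]  bed 0.12 [-0.0383  0.0581]
  bedX [-0.1881  0.1719]
   saddle [(np.float64(-0.16), 4), (np.float64(-0.15), 5), (np.float64(-0.14), 4), (np.float64(-0.13), 23), (np.float64(-0.06), 4), (np.float64(-0.05), 42), (np.float64(-0.04), 46), (np.float64(0.04), 2), (np.float64(0.05), 46), (np.float64(0.06), 46), (np.float64(0.07), 9), (np.float64(0.08), 6), (np.float64(0.09), 10), (np.float64(0.1), 17), (np.float64(0.11), 19), (np.float64(0.12), 25), (np.float64(0.13), 33), (np.float64(0.14), 30), (np.float64(0.15), 35), (np.float64(0.16), 30), (np.float64(0.17), 24), (np.float64(0.18), 30), (np.float64(0.19), 32)]
     X [-0.1572 -0.1207] Y [0.0039 0.0471] mid 0.025507731757228275 36 zmax 0.06749726347447295
     X [-0.0502 -0.0308] Y [-0.001   0.0437] mid 0.021346527489675294 92 zmax 0.06636524846655971
   
[... 3989 characters left out ...]
1642 -0.1261] Y [-0.0001  0.046 ] mid 0.022979902284353728 386 zmax 0.09372221752755146
     X [0.097  0.1129] Y [-0.0019  0.0412] mid 0.019688244835371838 114 zmax 0.09271794830063924
     X [0.1336 0.1647] Y [-0.0552  0.0521] mid -0.0015164315949511252 194 zmax 0.09284715109217669
   fin [(np.float64(-0.17), 7), (np.float64(-0.16), 58), (np.float64(-0.15), 41), (np.float64(-0.14), 33), (np.float64(-0.13), 4), (np.float64(0.15), 1), (np.float64(0.16), 27), (np.float64(0.17), 12), (np.float64(0.18), 3)]
     X [-0.1602 -0.1305] Y [0.0166 0.0293] mid 0.022939319225452864 143 zmax 0.13262064611383675
     X [0.16   0.1817] Y [-0.0593 -0.044 ] mid -0.0516482026308482 43 zmax 0.12740422851786867
```

```bash
cat >> h.py <<'E'
_a=np.array([.218,.976,0]);_a/=np.linalg.norm(_a);_b=np.array([-_a[1],_a[0],0])
g_=_a-.0136*_b;g_/=np.linalg.norm(g_);gy=np.array([-g_[1],g_[0],0])
GO=np.array([.565,-.151,0])+_a*-.009+_b*.021
def gp(x,y,z): return GO+x*g_+y*gy+np.array([0,0,z])
def ginv(P): r=np.array(P)-GO;return np.array([r@g_,r@gy,r[2]])
E
python3 - <<'E'
from h import *
print(GO,g_,gp(.027,0,.2));go(gp(.027,0,.2),-gy)
E
```

```text
[ 0.54254312 -0.15520579  0.        ] [0.23124065 0.97289658 0.        ] [ 0.54878662 -0.12893758  0.2       ]
t 11.1 shift [-331.2   59.2  346.5] turn [ 4.6 44.7 10.5]
```

```bash
python3 -m jog '[[[-35,0,-35,0,0,0,10],[-70,0,-45,0,8,2,10],[-120,10,-10,1,16,4,10],[-160,20,30,2,24,6,10],[-195,30,65,3,32,8,10],[-230,40,100,4,40,10,10],[-265,50,135,5,45,10,10],[-300,60,170,5,45,10,10],[-335,59,205,5,45,10,10],[-370,59,240,5,45,10,10]]]'
python3 - <<'E'
from h import *
go(gp(.027,0,.2),-gy)
E
```

```text
time: 12.1
position: [0.5474, -0.0696, 0.3026]
tool_rot: [-2.461, -1.941, 0.017]
ft_force: [1.0, -0.5, -2.0]
grip_width: 0.29
grip_force: 40.0
t 12.1 shift [-57.   16.5 102.6] turn [-0.7  0.2 -0.1]
```

```bash
python3 -m jog '[[[0,0,30,0,0,0,10],[0,0,60,0,0,0,10],[0,0,60,0,0,0,10],[0,0,60,0,0,0,10]]]'
python3 - <<'E'
from h import *
np.set_printoptions(precision=4,suppress=True)
from bench import ctrl
S=grab('side','s6');T=grab('top','t6');st=ctrl.get_state();Rt=R.from_rotvec(st['tool_rot']).as_matrix()
go(gp(.027,0,.2),-gy);print('tcp g',ginv(st['position']))
for n in([S,T],[S],[T]):
    c,a,e=rodfit(n,st['position'],g_)
    print('ends in gauge',ginv(c+e[0]*a),ginv(c+e[1]*a),'axis in tool',Rt.T@a)
E
```

```text
time: 12.5
position: [0.5471, -0.0669, 0.2429]
tool_rot: [-2.459, -1.942, 0.018]
ft_force: [0.3, -0.2, -2.0]
grip_width: 0.283
grip_force: 40.0
t 12.6 shift [-60.2  15.1  44.6] turn [-0.6  0.2 -0. ]
tcp g [0.0874 0.0146 0.2446]
n [322, 71]
rms 0.0014663261093987132 red from [ 0.528  -0.1431  0.2442] to [ 0.5625 -0.0049  0.244 ] len 0.14247866848094093 axis [ 0.2426  0.9701 -0.0013]
ends in gauge [0.0084 0.017  0.2442] [0.1509 0.0153 0.244 ] axis in tool [ 0.9999  0.0116 -0.0021]
n [322]
rms 0.0013293879294718031 red from [ 0.5284 -0.1434  0.244 ] to [ 0.5603 -0.009   0.2444] len 0.13816860036083972 axis [0.2309 0.973  0.0024]
ends in gauge [0.0082 0.0165 0.244 ] [0.1464 0.0166 0.2444] axis in tool [ 1.     -0.0004 -0.0057]
n [71]
rms 0.0015322456403634953 red from [ 0.5589 -0.0254  0.2438] to [ 0.5634 -0.0046  0.2432] len 0.021335456652169578 axis [ 0.21    0.9773 -0.0285]
ends in gauge [0.1301 0.0141 0.2438] [0.1514 0.0145 0.2432] axis in tool [ 0.9994 -0.0215  0.0254]
```

```bash
python3 -m jog '[[[-30,8,10,0,0,0,10],[-60,15,20,-0.6,0,0,10],[-60,15,60,-0.6,0,0,10],[-60,15,100,-0.6,0,0,10],[-60,15,130,-0.6,0,0,10],[-60,15,148,-0.6,0,0,10],[-60,15,153,-0.6,0,0,10],[-60,15,153,-0.6,0,0,10]]]'
python3 - <<'E'
from h import *
np.set_printoptions(precision=4,suppress=True)
from bench import ctrl
S=grab('side','s7');T=grab('top','t7');st=ctrl.get_state();Rt=R.from_rotvec(st['tool_rot']).as_matrix()
print('tcp g',ginv(st['position']));go(gp(.027,0,.068),-gy)
c,a,e=rodfit([S,T],st['position'],g_);print('ends in gauge',ginv(c+e[0]*a),ginv(c+e[1]*a),'axis in tool',Rt.T@a)
a=S['image'][150:370,190:330,::-1];cv2.imwrite('pics/s7c.png',cv2.resize(a,None,fx=2.7,fy=2.7,interpolation=cv2.INTER_CUBIC))
E
```

```text
time: 13.4
position: [0.5472, -0.1287, 0.0908]
tool_rot: [2.463, 1.947, -0.005]
ft_force: [-0.0, -0.1, -0.7]
grip_width: 0.289
grip_force: 40.0
tcp g [0.0267 0.0007 0.0919]
t 13.5 shift [ 0.4  0.6 23.9] turn [ 0.1  0.2 -0. ]
n [343, 71]
rms 0.0014110757993691426 red from [ 0.5286 -0.204   0.092 ] to [ 0.5622 -0.0683  0.0915] len 0.13974364974569894 axis [ 0.2403  0.9707 -0.0036]
ends in gauge [-0.0507  0.0023  0.092 ] [0.0891 0.001  0.0915] axis in tool [1.     0.0091 0.0004]
```

View pics/s7c.png

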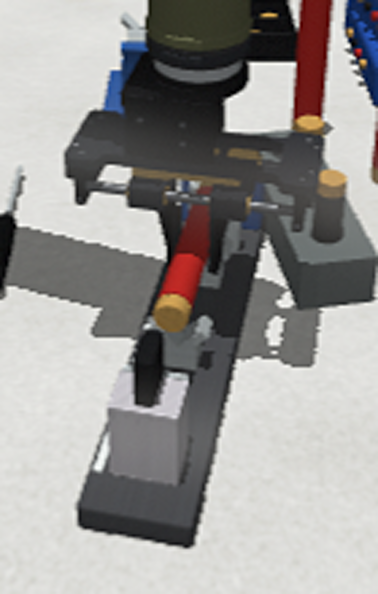

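The picture shows the rod (brass end at (172,312)) level above both saddles and in line with the gauge. The jaw fin is at (148,365). Lowering.

```bash
python3 -m jog '[[[0,1,10,0,0,0,10],[0,1,17,0,0,0,10],[0,1,20,0,0,0,10],[0,1,22,0,0,0,10],[0,1,22,0,0,0,10]]]'; python3 -m jog '[[[0,0,1,0,0,0,10],[0,0,2,0,0,0,10],[0,0,2,0,0,0,10]]]'
python3 - <<'E'
from h import *
np.set_printoptions(precision=4,suppress=True)
from bench import ctrl
S=grab('side','s8');T=grab('top','t8');st=ctrl.get_state();Rt=R.from_rotvec(st['tool_rot']).as_matrix()
print('tcp g',ginv(st['position']),st['ft_force'],st['torque'])
c,a,e=rodfit([S,T],st['position'],g_);print('ends in gauge',ginv(c+e[0]*a),ginv(c+e[1]*a),'axis in tool',Rt.T@a)
E
```

```text
time: 14.0
position: [0.5472, -0.1292, 0.0677]
tool_rot: [2.465, 1.946, -0.007]
ft_force: [-0.1, -0.1, -2.7]
grip_width: 0.288
grip_force: 40.0
time: 14.3
position: [0.5474, -0.1292, 0.066]
tool_rot: [2.465, 1.946, -0.006]
ft_force: [-0.4, 0.3, -1.5]
grip_width: 0.286
grip_force: 40.0
tcp g [0.0264 0.0012 0.0661] [ 0.1162 -0.3903 -1.6748] [-0.1007  0.0986  0.0211]
n [387, 67]
rms 0.001379414874476444 red from [ 0.529  -0.2045  0.0672] to [ 0.562  -0.0682  0.0669] len 0.1401886579881601 axis [ 0.2357  0.9718 -0.002 ]
ends in gauge [-0.0511  0.0018  0.0672] [0.0891 0.0011 0.0669] axis in tool [ 1.      0.004  -0.0017]
```

```bash
python3 -m jog '[[[0,0,1,0,0,0,10],[0,0,1,0,0,0,10],[0,0,1,0,0,0,30],[0,0,1,0,0,0,32],[0,0,1,0,0,0,45],[0,0,1,0,0,0,60],[0,0,1,0,0,0,60],[0,0,1,0,0,0,60]]]'
python3 - <<'E'
from h import *
np.set_printoptions(precision=4,suppress=True)
from bench import ctrl
S=grab('side','s9');T=grab('top','t9');st=ctrl.get_state()
print('tcp g',ginv(st['position']),st['ft_force'],st['grip_width'])
c,a,e=rodfit([S,T],c0:=gp(.02,0,.065),g_);print('ends in gauge',ginv(c+e[0]*a),ginv(c+e[1]*a))
E
```

```text
time: 15.2
position: [0.5474, -0.1293, 0.0651]
tool_rot: [2.465, 1.946, -0.006]
ft_force: [0.7, -0.4, 0.2]
grip_width: 0.633
grip_force: 0.0
tcp g [0.0264 0.0013 0.065 ] [0.0025 0.0096 0.0077] 0.6664646539442295
n [410, 68]
rms 0.00106771533162102 red from [ 0.5299 -0.2044  0.0659] to [ 0.563  -0.0687  0.0649] len 0.13970595571915193 axis [ 0.237   0.9715 -0.0069]
ends in gauge [-0.0508  0.001   0.0659] [0.0889 0.0001 0.0649]
```

```bash
python3 -m jog '[[[0,0,-10,0,0,0,60],[0,0,-40,0,0,0,60],[0,0,-80,0,0,0,60],[0,0,-120,0,0,0,60],[-50,0,-120,0,0,0,60],[-100,0,-120,0,0,0,60],[-100,0,-120,0,0,0,60],[-100,0,-120,0,0,0,60]]]'
python3 - <<'E'
from h import *
np.set_printoptions(precision=4,suppress=True)
from bench import ctrl
S=grab('side','s10');T=grab('top','t10');w=grab('wrist','w10');st=ctrl.get_state()
for n in([S,T],[w]):
    c,a,e=rodfit(n,c0:=gp(.02,0,.065),g_);print('ends in gauge',ginv(c+e[0]*a),ginv(c+e[1]*a))
for d in(w,T,S):
    Q,im=cloud(d);G=(Q-GO);X=G@g_;Y=G@gy;Z=Q[:,2]
    for nm,lo,hi,x0,x1 in(('fin',.12,.135,-.18,-.08),('jawtop',.085,.094,-.18,-.08),('anvil',.084,.094,.09,.13)):
        k=(Z>lo)&(Z<hi)&(X>x0)&(X<x1)&(abs(Y)<.035)
        if k.sum()>5: print(nm,k.sum(),np.percentile(X[k],[2,98]),np.percentile(Y[k],[2,98]))
go(gp(-.131,0,.116),-gy)
cv2.imwrite('pics/w10b.png',w['image'][:,:,::-1])
E
```

```text
time: 16.1
position: [0.5239, -0.2279, 0.1862]
tool_rot: [2.468, 1.941, -0.005]
ft_force: [0.3, -0.5, -0.2]
grip_width: 0.688
grip_force: 0.0
n [393, 354]
rms 0.0016033402631562281 red from [ 0.5307 -0.2042  0.0654] to [ 0.5627 -0.0694  0.0647] len 0.13851908437420118 axis [ 0.2309  0.973  -0.0054]
ends in gauge [-0.0504  0.0002  0.0654] [0.0882 0.0002 0.0647]
n [5186]
rms 0.000584790382372345 red from [ 0.5298 -0.2022  0.0653] to [ 0.5604 -0.0767  0.0653] len 0.12919101846084663 axis [ 0.2369  0.9715 -0.0002]
ends in gauge [-0.0487  0.0015  0.0653] [0.0805 0.0008 0.0653]
fin 507 [-0.1483 -0.1253] [-0.0053  0.0085]
jawtop 656 [-0.153 -0.113] [-0.0209  0.0239]
anvil 76 [0.1111 0.1265] [-0.0214  0.0223]
fin 146 [-0.1516 -0.1216] [-0.0064  0.0068]
jawtop 370 [-0.1551 -0.1162] [-0.0231  0.0237]
anvil 51 [0.1061 0.1223] [-0.0204  0.023 ]
t 16.25 shift [-59.4   1.   69.6] turn [-0.1  0.2  0.1]
```

View pics/w10b.png

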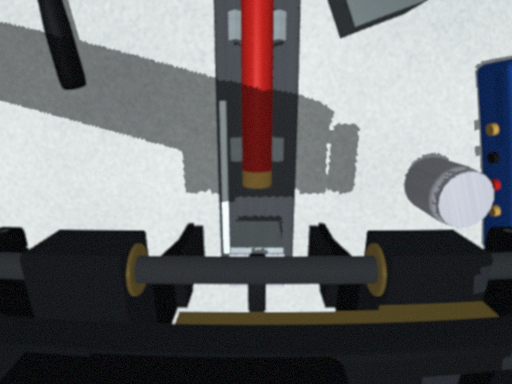

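Wrist view: the rod lies straight in both saddles, its brass end at (257,180). The jaw face is at (255,250) and the fin at (258,290), centred between the open fingers. Next I pinch the fin.

```bash
python3 -m jog '[[[-30,1,0,0,0,0,60],[-62,1,10,0,0,0,60],[-62,1,40,0,0,0,60],[-62,1,65,0,0,0,60],[-62,1,70,0,0,0,60],[-62,1,70,0,0,0,60],[-62,1,70,0,0,0,5],[-62,1,70,0,0,0,5],[-62,1,70,0,0,0,5],[-62,1,70,0,0,0,5]]]' 25; python3 -m jog '[[[0,0,0,0,0,0,5],[0,0,0,0,0,0,5],[0,0,0,0,0,0,5]]]'; python3 -c "
from h import *
from bench import ctrl;s=ctrl.get_state();print(ginv(s['position']),s['ft_force'],s['ft_force']@g_,s['grip_width']*87,s['grip_force'])"
```

```text
time: 17.25
position: [0.5114, -0.287, 0.1164]
tool_rot: [2.464, 1.946, -0.004]
ft_force: [-0.3, -0.6, -0.0]
grip_width: 0.41
grip_force: 0.0
time: 17.55
position: [0.5107, -0.2869, 0.1157]
tool_rot: [2.465, 1.946, -0.006]
ft_force: [1.2, 0.6, -0.7]
grip_width: 0.159
grip_force: 25.0
[-0.1354389   0.00052322  0.11567342] [ 1.1734112   0.61707156 -0.67138521] 0.8716871810456704 13.824191333659718 24.99952756566927
```

```bash
python3 -m jog '[[[4,0,0,0,0,0,5],[8,0,0,0,0,0,5],[12,0,0,0,0,0,5],[16,0,0,0,0,0,5],[20,0,0,0,0,0,5],[24,0,0,0,0,0,5],[28,0,0,0,0,0,5],[32,0,0,0,0,0,5],[36,0,0,0,0,0,5],[36,0,0,0,0,0,5]]]';  python3 - <<'E'
from h import *
np.set_printoptions(precision=4,suppress=True)
from bench import ctrl
S=grab('side','s11');T=grab('top','t11');s=ctrl.get_state();print(ginv(s['position']),s['ft_force']@g_,s['grip_width']*87)
w=grab('wrist','w11')
c,a,e=rodfit([S],gp(.02,0,.065),g_);print('rod',ginv(c+e[0]*a),ginv(c+e[1]*a))
for d in(w,T,S):
    Q,im=cloud(d);G=(Q-GO);X=G@g_;Y=G@gy;Z=Q[:,2]
    for nm,lo,hi,x0,x1 in(('jawtop',.085,.094,-.13,-.04),('anvil',.084,.094,.09,.13)):
        k=(Z>lo)&(Z<hi)&(X>x0)&(X<x1)&(abs(Y)<.025)
        if k.sum()>5: print(nm,k.sum(),np.percentile(X[k],[2,98]),np.percentile(Y[k],[2,98]))
cv2.imwrite('pics/w11b.png',cv2.resize(w['image'][:,:,::-1],(800,600)))
E
```

```text
time: 18.55
position: [0.5185, -0.2539, 0.1157]
tool_rot: [2.464, 1.943, -0.009]
ft_force: [-1.2, -5.3, 1.0]
grip_width: 0.16
grip_force: 25.0
[-0.1016  0.0005  0.1157] -6.1115990895668695 13.95501085869418
n [27]
rms 0.000547812563596162 red from [ 0.5296 -0.2037  0.0659] to [ 0.5348 -0.1813  0.0672] len 0.023082165400242716 axis [0.2245 0.9729 0.0555]
rod [-0.0502  0.0014  0.0659] [-0.0271  0.0015  0.0672]
jawtop 1962 [-0.1031 -0.0795] [-0.0214  0.024 ]
jawtop 7 [-0.0905 -0.0781] [-0.0227 -0.012 ]
anvil 77 [0.1111 0.1264] [-0.0215  0.022 ]
jawtop 246 [-0.1218 -0.0843] [-0.0232  0.0239]
anvil 105 [0.1058 0.1227] [-0.0221  0.0192]
```

View pics/w11b.png

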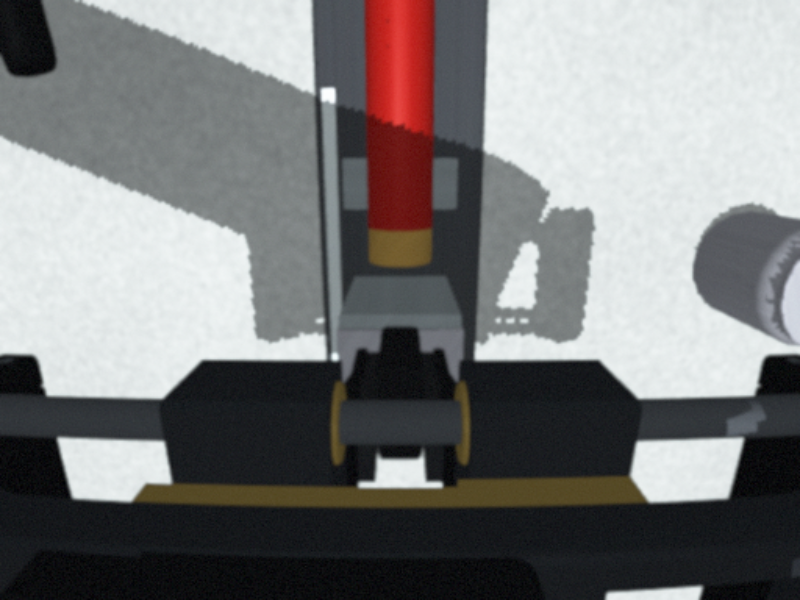

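The jaw is sliding with about 6 N of friction. The face plate's edge is at (400,320) and the rod's brass end at (400,262), so roughly 14 mm of gap is left. From here I creep while watching the force.

```bash
python3 -m jog '[[[2,0,0,0,0,0,5],[4,0,0,0,0,0,5],[6,0,0,0,0,0,5],[8,0,0,0,0,0,5],[10,0,0,0,0,0,5],[12,0,0,0,0,0,5],[14,0,0,0,0,0,5],[15,0,0,0,0,0,5],[16,0,0,0,0,0,5],[16,0,0,0,0,0,5]]]';  cat > m.py <<'E'
from h import *
import sys
np.set_printoptions(precision=4,suppress=True)
from bench import ctrl
n=sys.argv[1];F=[]
for i in range(4): F.append(ctrl.get_state()['ft_force']@g_); w=grab('wrist','w'+n)
S=grab('side','s'+n);T=grab('top','t'+n)
s=ctrl.get_state();print(ginv(s['position']),'F',np.round(F,2),np.mean(F),s['grip_width']*87)
c,a,e=rodfit([w],gp(.02,0,.065),g_);print('rod',ginv(c+e[0]*a),ginv(c+e[1]*a))
for d in(w,T,S):
    Q,im=cloud(d);G=(Q-GO);X=G@g_;Y=G@gy;Z=Q[:,2]
    for nm,lo,hi,x0,x1 in(('jawtop',.085,.094,-.12,-.03),('anvil',.084,.094,.09,.135)):
        k=(Z>lo)&(Z<hi)&(X>x0)&(X<x1)&(abs(Y)<.025)
        if k.sum()>5: print(nm,k.sum(),np.percentile(X[k],[2,98]))
E
python3 m.py 12
```

```text
time: 19.7
position: [0.5221, -0.2391, 0.1157]
tool_rot: [2.464, 1.942, -0.01]
ft_force: [-2.7, -5.4, 0.5]
grip_width: 0.161
grip_force: 25.0
[-0.0863  0.0005  0.1157] F [-5.88 -6.81 -6.58 -6.57] -6.460028277639447 13.961752999735053
n [7176]
rms 0.0005671640564766773 red from [ 0.5298 -0.2027  0.0653] to [ 0.552  -0.1119  0.0653] len 0.0934106438791825 axis [ 0.2374  0.9714 -0.0003]
rod [-0.0491  0.0014  0.0653] [0.0443 0.0008 0.0653]
jawtop 1965 [-0.0877 -0.0643]
anvil 74 [0.1111 0.1264]
jawtop 237 [-0.1065 -0.0687]
anvil 36 [0.1124 0.1227]
```

```bash
python3 -m jog '[[[1,0,0,0,0,0,5],[2,0,0,0,0,0,5],[3,0,0,0,0,0,5],[4,0,0,0,0,0,5],[5,0,0,0,0,0,5],[5,0,0,0,0,0,5]]]';  python3 m.py 13
```

```text
time: 20.6
position: [0.523, -0.235, 0.1156]
tool_rot: [2.464, 1.941, -0.011]
ft_force: [-1.5, -8.2, 0.8]
grip_width: 0.161
grip_force: 25.0
[-0.0822  0.0005  0.1157] F [-8.34 -8.07 -7.49 -8.16] -8.013015931067118 13.921780589476674
n [7191]
rms 0.0005717037811300205 red from [ 0.5308 -0.1988  0.0653] to [ 0.5529 -0.1081  0.0653] len 0.09338410336109379 axis [ 0.2366  0.9716 -0.0002]
rod [-0.0451  0.0014  0.0653] [0.0483 0.0009 0.0653]
jawtop 1961 [-0.0837 -0.0602]
anvil 76 [0.1124 0.1276]
jawtop 238 [-0.1021 -0.0639]
anvil 22 [0.118  0.1245]
```

```bash
python3 -m jog '[[[1,0,0,0,0,0,5],[2,0,0,0,0,0,5],[3,0,0,0,0,0,5],[4,0,0,0,0,0,5],[4.5,0,0,0,0,0,5],[4.5,0,0,0,0,0,5]]]';  python3 m.py 14
```

```text
time: 21.5
position: [0.5237, -0.2321, 0.1157]
tool_rot: [2.464, 1.939, -0.013]
ft_force: [-2.1, -10.2, -0.7]
grip_width: 0.16
grip_force: 25.0
[-0.0792  0.0005  0.1157] F [-10.39 -10.98 -10.65 -11.28] -10.826639977942232 13.935890733926922
n [7182]
rms 0.0005637138095052526 red from [ 0.5315 -0.1958  0.0653] to [ 0.5535 -0.1052  0.0653] len 0.09320869743826005 axis [ 0.2363  0.9717 -0.0002]
rod [-0.0421  0.0014  0.0653] [0.0512 0.0009 0.0653]
jawtop 1955 [-0.0808 -0.0573]
anvil 78 [0.1154 0.1306]
jawtop 238 [-0.0993 -0.0618]
anvil 16 [0.1214 0.1282]
```

```bash
python3 -m jog '[[[-1,0,0,0,0,0,5],[-1.5,0,0,0,0,0,5],[-1.5,0,0,0,0,0,40],[-1.5,0,0,0,0,0,60],[-1.5,0,0,0,0,0,60],[-1.5,0,0,0,0,0,60],[-1.5,0,-30,0,0,0,60],[-1.5,0,-70,0,0,0,60],[-1.5,0,-100,0,0,0,60],[-1.5,0,-100,0,0,0,60]]]';  python3 m.py 15
python3 - <<'E'
from h import *
w=load('w15');cv2.imwrite('pics/w15b.png',w['image'][:,:,::-1])
E
```

```text
time: 22.8
position: [0.5276, -0.229, 0.2201]
tool_rot: [2.459, 1.943, 0.003]
ft_force: [0.6, -1.3, -0.0]
grip_width: 0.68
grip_force: 0.0
[-0.0747  0.001   0.2139] F [-1.09 -0.16  0.51  0.89] 0.03673460003474907 60.17644927588221
n [4216]
rms 0.0006704249910939156 red from [ 0.5314 -0.1953  0.0654] to [ 0.562  -0.0705  0.0652] len 0.12853543137309908 axis [ 0.2375  0.9714 -0.0017]
rod [-0.0416  0.0015  0.0654] [0.0869 0.0007 0.0652]
jawtop 1581 [-0.0961 -0.0573]
jawtop 44 [-0.0704 -0.0556]
anvil 75 [0.1154 0.1306]
jawtop 300 [-0.0993 -0.0603]
anvil 73 [0.11   0.1261]
```

View pics/w15b.png

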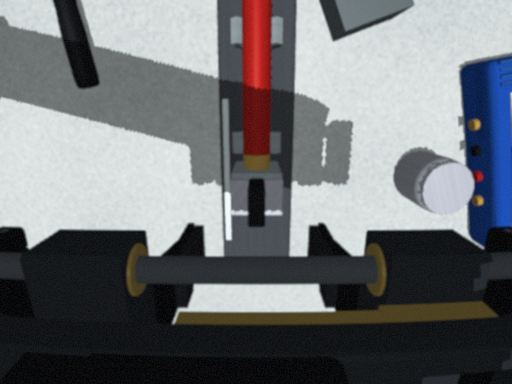

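The jaw at (257,180) bears on the rod's brass end at (257,162). It held after release, the anvil is in by about 4.3 mm, and the robot is clear. Handing in.

```bash
python3 -c "
from bench import ctrl;print(ctrl.close_job())"
```

```text
the job is handed in; nothing more can be done
None
```

The job is handed in, with no verdict returned: by my camera measurements the red rod lies in both gauge saddles, clamped by the jaw with the anvil pushed in about 4–5 mm, let go, and the robot is clear.

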